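Weigh the onions on the beam balance

ROBOT

A 6-joint arm with a two-finger parallel gripper is mounted at the origin on the work surface. World frame = base frame: x ahead of the robot, y to its left, z up, the work surface at z = 0. Lengths are in m, angles in rad, forces in N, time in s.
With the tool pointing down it reaches from about 0.275 to 1 m from the base axis. Payload 8.4 kg.
Tool frame: the origin (TCP) lies midway between the tips of the shut fingers; the grasp point (between the pads) lies 19 mm behind it; z points along the fingers, x is the direction in which the jaws open and shut, and the axes are right-handed (so a half turn about z gives the same grasp; the last joint's range is limited). The gripper opens to 85 mm and grips with 20 to 120 N. Pads are 22 mm wide; open, the fingers measure 114 mm over their backs; the gripper's body (76 mm by 85 mm) begins 54 mm behind the grasp point. The pads swing forward as they close: fully open they stand 13 mm farther back than shut.
Start: joints at [-0.002, 0.353, 1.633, -0, 1.155, -0.002], TCP at [0.625, -0, 0.231] pointing down, gripper open.
Joint ranges: [-2.63, 2.63], [-0.92, 2.1], [0.06, 2.66], [-1.3, 4.44], [0, 2.69], [-3.02, 3.02]. Speed limits (rad/s): [2.22, 2.22, 2.79, 3.14, 3.14, 3.14].

INTERFACE

Orientations are given as a rotation vector (axis times angle).
In Python, from bench import env, get_state, vision, hand_in gives the robot as it stands. Calls block until the motion is done:
- env.goto(position, orientation): joint-space move of the TCP to a pose.
- env.move_straight(position, speed=0.15, rotation=None): straight line of the TCP; rotation=None keeps the orientation; speed is the mean speed in m/s.
- env.move_j(angles): joint-space move.
- env.set_gripper(opening, grip_force=None): finger opening in m; grip_force is the grip in N (None keeps the last); returns when the fingers have stopped.
- env.dwell(seconds).
- env.solve_ik(position, orientation): joint angles nearest the present ones, or None.
- get_state(): the state.
- vision.grab_frame(name): name is "scene" or "side" or "wrist"; returns a dict with "pixels" (384x512x3 uint8, blue, green, red), "intrinsics" (3x3 intrinsics, pixels), "xyz" and "attitude" of the camera in the world. Camera axes: x right, y down, z forward; pixel columns grow to the right and rows downward; lengths in m; the calibration is good to about 2 mm. A picture is of the moment at which its call begins. There is no depth.
A pose or a line that the arm cannot do raises env.PlanningError and nothing moves.
- hand_in(): hands the job in, once; it reports no verdict.
The state is a dict: "time_s": time; "joints": joint angles; "joint_vel": joint speeds; "tau": joint torques, N m; "tcp_pos": TCP position; "tool_rot": TCP orientation; "ft_force": force on the tool from outside, world axes, zero at the start; "wrist_torque": the same for the moment, N m; "finger_gap": finger opening in m.
Only numpy, scipy, OpenCV 4.12 (cv2) and the standard library are available. Lean on these libraries where they do the work, as an engineer would, in place of code of your own. Each camera call takes 0.05 s, during which the arm holds its last target. There are 200 camera calls.

TASK

Weigh the onions for the pot: put every onion from the compartmented tray together on the balance's pan, slide the poise along the notched beam until the pointer comes to rest on the centre mark, and take your hand off so that it stays centred for a few seconds while I read it. Then put all the onions into the steel pot and slide the poise back to its zero stop next to the pivot. Leave the soap bottle, the mug and the sponge where they are.

Things in the scene. Friction and masses are not known exactly. Their poses are not given: they have to be found in the camera images.
- pan_in (a point): centre of the inner floor of the balance's square steel pan (170 x 170 mm outside, 3 mm walls, rim 14 mm), hung between the beam's two fork tines (40 mm above the floor, 98 mm to either side in x). About 85 mm above the table when balanced, 21 mm higher or lower at the stops; tilts up to 0.2 rad about x if loaded off centre. The beam leads away along -y. An onion weighs the same anywhere on it
- beam (a joint): tilt of the notched steel beam, rad: -0.15 (stop) pan down, pointer high, poise too near the pivot; 0 pointer on the centre mark; +0.15 (stop) pan up, pointer low, poise too far out. Swings freely, settles in about 2 s. Between the stops it grows by about 0.12 for each 10 mm the poise moves out
- pivot (a point): the beam's pivot on its pillar, 125 mm above the table, 140 mm from the pan's centre; its -y points along the beam to the pointer
- pointer (a point): tip of the black pointer at the beam's far end, 327 mm from the pivot
- mark (a point): long black centre mark on the fixed white plate beside the pointer, as high as the pivot; the pointer is centred when level with it
- poise (a joint): distance of the poise from its zero stop, m: 0 at the pivot end of the beam (knob 60 mm from the pivot) to 0.18 at the pointer end. About 3 N of friction holds it wherever it is left; the notches are marks 10 mm apart that do not catch. Each 130 g onion on the pan takes about 33 mm of travel to balance; the empty pan balances at 0
- poise_knob (a point): grip point in the brass upright knob of the poise, a dark steel block (40 x 36 x 44 mm, 0.55 kg) sliding on the beam. The knob is 16 mm along the beam, 18 mm across, and stands 42 mm out of the block; this point is 26 mm above the block and 16 mm below the knob's top, about 165 mm above the table with the beam level. It tilts with the beam
- tray_in (a point): centre of the inner floor (4 mm above the table) of the fixed wooden tray, 100 x 380 mm, walls 4 mm thick and 16 mm high; three cross walls part it into four compartments of about 92 x 90 mm in a row along its y axis, 94 mm apart
- pot_in (a point): centre of the inner floor of the low round steel pot, fixed, 196 mm across outside, rim 60 mm above the table, wall 3 mm
- soap: yellow dish-soap bottle, 64 mm across, 170 mm tall, origin under its centre; leave alone
- mug: white mug, 76 mm across, 85 mm tall, origin under its centre; leave alone
- sponge: green sponge block 70 x 110 x 30 mm, origin under its centre; leave alone
- onion1_c (a point): a squat brown onion, rigid, round seen from above, 57 mm across at its widest (22 mm above its flat root end) and 48 mm tall, about 130 g (80 to 120 %); may be absent. This point is its centre, 24 mm above the flat root end; z is its axis. Starts root end down in one compartment of the tray
- onion2_c (a point): a squat brown onion, rigid, round seen from above, 57 mm across at its widest (22 mm above its flat root end) and 48 mm tall, about 130 g (80 to 120 %); may be absent. This point is its centre, 24 mm above the flat root end; z is its axis. Starts root end down in one compartment of the tray
- onion3_c (a point): a squat brown onion, rigid, round seen from above, 57 mm across at its widest (22 mm above its flat root end) and 48 mm tall, about 130 g (80 to 120 %); may be absent. This point is its centre, 24 mm above the flat root end; z is its axis. Starts root end down in one compartment of the tray
- onion4_c (a point): a squat brown onion, rigid, round seen from above, 57 mm across at its widest (22 mm above its flat root end) and 48 mm tall, about 130 g (80 to 120 %); may be absent. This point is its centre, 24 mm above the flat root end; z is its axis. Starts root end down in one compartment of the tray
There are look-alikes about, which are no part of the job. Leave any blue look-alike of the part that bears onion2_c alone.

How it is judged:
On the way:
1. all the onions are on the pan, the pointer rests on the centre mark (beam within 0.05 rad of level, still) and the robot touches nothing, for one second (x of onion1_c in the frame of pan_in between -0.08 and 0.08 m and y of onion1_c in the frame of pan_in between -0.08 and 0.08 m and z of onion1_c in the frame of pan_in between 0.01 and 0.05 m and x of onion2_c in the frame of pan_in between -0.08 and 0.08 m and y of onion2_c in the frame of pan_in between -0.08 and 0.08 m and z of onion2_c in the frame of pan_in between 0.01 and 0.05 m and x of onion3_c in the frame of pan_in between -0.08 and 0.08 m and y of onion3_c in the frame of pan_in between -0.08 and 0.08 m and z of onion3_c in the frame of pan_in between 0.01 and 0.05 m and x of onion4_c in the frame of pan_in between -0.08 and 0.08 m and y of onion4_c in the frame of pan_in between -0.08 and 0.08 m and z of onion4_c in the frame of pan_in between 0.01 and 0.05 m and value of joint beam between -0.05 and 0.05 rad and velocity of joint beam between -0.04 and 0.04 rad/s and contact force between the fingers and anything else below 0.3 N), for 1 s.
At the end, for the whole second after the job is handed in: every onion lies at rest in the pot (centre within 85 mm of the pot's axis and less than 90 mm above its floor) and the poise is within 6 mm of its zero stop (value of joint poise below 0.006 m and horizontal distance between each of onion1_c, onion2_c, onion3_c, onion4_c and pot_in below 0.085 m and z of onion1_c in the frame of pot_in between 0.01 and 0.09 m and linear speed of each of onion1, onion2, onion3, onion4 below 0.02 m/s and z of onion2_c in the frame of pot_in between 0.01 and 0.09 m and z of onion3_c in the frame of pot_in between 0.01 and 0.09 m and z of onion4_c in the frame of pot_in between 0.01 and 0.09 m); the robot touches nothing.
It fails at once if the soap is pushed more than 30 mm (distance of soap from where it was at the start of the episode above 0.03 m).
It fails at once if the mug is pushed more than 30 mm (distance of mug from where it was at the start of the episode above 0.03 m).
It fails at once if the sponge is pushed more than 30 mm (distance of sponge from where it was at the start of the episode above 0.03 m).
Of onion1, onion2, onion3, onion4 only 2 to 4 are there at a start; the rules pass over those that are not, and their reading is None.
At some moment in a run one of onion1, onion2, onion3, onion4 may be knocked a few centimetres aside while the robot is not near it.
It also fails if it takes over 210 s, if anything falls off the work surface, if the arm or the gripper's body presses on something with over 40 N, if the wrist force passes 120 N, or if a joint passes its speed limit or range.

## Working session

There is one attempt and no reset: what is moved stays moved. The work goes in short steps, each a Python script; the robot and the scene stay as the last script left them, time stands still between calls to the robot, and variables do not carry over. Pictures are saved under pics/ and viewed, about 12 in all and at most 16, crops included, and the job is handed in when it is done.

```bash
ls; mkdir -p pics; python3 - <<'E'
from bench import env,get_state,vision
import cv2,numpy as np
for n in ("scene","side"):
    f=vision.grab_frame(n); cv2.imwrite(f"pics/{n}0.png",f["pixels"]); print(n,f["intrinsics"],f["xyz"],f["attitude"])
f=vision.grab_frame("wrist"); print(f["xyz"],f["attitude"])
print(get_state())
E
```

```text
pics
scene [[387.26383581   0.         258.37819111]
 [  0.         387.26383581 193.92443889]
 [  0.           0.           1.        ]] [1.04472465 0.39787572 0.98044421] [-1.23102789 -2.42457006  0.84056836]
side [[377.25792529   0.         258.84768032]
 [  0.         377.25792529 187.91111588]
 [  0.           0.           1.        ]] [ 0.0460225  -0.68455508  1.00918382] [-2.30012187  0.73200841 -0.27898108]
[0.62387073 0.07579866 0.37245584] [ 2.83873126e+00  1.91397109e-04 -3.44946295e-03]
{'time_s': 0.15, 'joints': array([-2.40955982e-03,  3.53524702e-01,  1.63396971e+00, -1.38332303e-05,
        1.15521193e+00, -2.38505247e-03]), 'joint_vel': array([ 0.00042436, -0.00292437, -0.00237902,  0.0006685 , -0.00013554,
       -0.00043771]), 'tau': array([-7.39769093e-04, -6.05638933e+01, -3.42338884e+01, -2.29960733e-05,
        6.16452831e-03, -4.00942213e-05]), 'tcp_pos': array([ 6.24625583e-01, -9.40840605e-06,  2.30709139e-01]), 'tool_rot': array([ 3.14158218e+00, -2.97122803e-05, -1.74942006e-03]), 'ft_force': array([ 0.19423314, -1.05636615,  0.05720829]), 'wrist_torque': array([ 0.03271706,  0.00930898, -0.04437781]), 'finger_gap': 0.0854679370561704}
```

View pics/scene0.png

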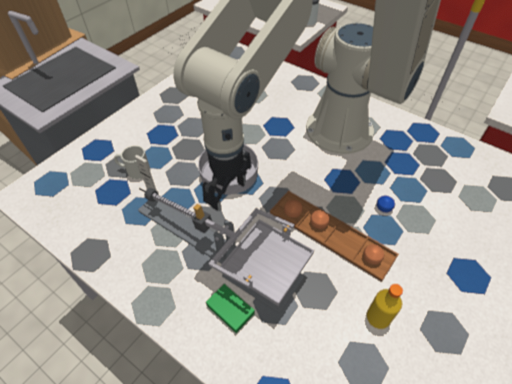

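View pics/side0.png

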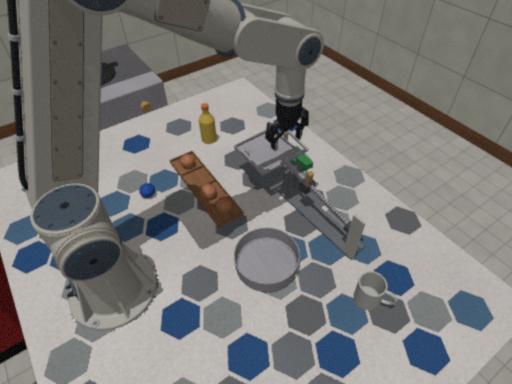

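Scene view: pan (263,257), poise knob (199,212), pointer plate (150,195), and the pot (228,168) partly hidden behind the gripper. The orange-brown onions are in the tray at (293,205), (320,218) and (373,252). The blue ball at (386,203) is the look-alike, to be left alone. In the side view the onions are at (188,160), (209,190) and (226,205), and the pot is at (267,258).

```bash
cat > h.py <<'E'
from bench import env,get_state,vision,hand_in
import cv2,numpy as np
from scipy.spatial.transform import Rotation as R
def grab(n):
    return vision.grab_frame(n)
def ray(f,p):
    K=f["intrinsics"]; d=np.linalg.inv(K)@[p[0],p[1],1]
    d=R.from_rotvec(f["attitude"]).apply(d); return np.array(f["xyz"]),d/np.linalg.norm(d)
def onplane(f,p,z):
    o,d=ray(f,p); return o+d*(z-o[2])/d[2]
def tri(fs,ps):
    A=np.zeros((3,3));b=np.zeros(3);rs=[ray(f,p) for f,p in zip(fs,ps)]
    for o,d in rs:
        M=np.eye(3)-np.outer(d,d);A+=M;b+=M@o
    x=np.linalg.solve(A,b); return x,max(np.linalg.norm((np.eye(3)-np.outer(d,d))@(x-o)) for o,d in rs)
def proj(f,X):
    c=R.from_rotvec(f["attitude"]).inv().apply(np.array(X)-f["xyz"]); q=f["intrinsics"]@c; return q[:2]/q[2]
def blobs(img,lo,hi,amin=20):
    h=cv2.cvtColor(img,cv2.COLOR_BGR2HSV); m=cv2.inRange(h,np.array(lo),np.array(hi))
    n,l,s,c=cv2.connectedComponentsWithStats(m)
    return [(tuple(c[i].round(1)),tuple(s[i])) for i in range(1,n) if s[i,4]>=amin],m
E
python3 - <<'E'
from h import *
fs={n:grab(n) for n in("scene","side")}
for n,pts in (("scene",[(320,218),(373,252),(293,205),(330,240),(230,270),(199,212),(240,290)]),("side",[(188,160),(209,190),(226,205),(205,205),(309,175)])):
    im=fs[n]["pixels"];h=cv2.cvtColor(im,cv2.COLOR_BGR2HSV)
    print(n,[h[p[1],p[0]].tolist() for p in pts])
a=cv2.resize(fs["scene"]["pixels"][150:330,120:410],None,fx=2.7,fy=2.7,interpolation=cv2.INTER_CUBIC)
cv2.imwrite("pics/scrop.png",a)
a=cv2.resize(fs["side"]["pixels"][90:310,150:410],None,fx=2.7,fy=2.7,interpolation=cv2.INTER_CUBIC)
cv2.imwrite("pics/dcrop.png",a)
for z in(0.03,):
  for p in [(293,205),(320,218),(373,252)]: print("on",onplane(fs["scene"],p,z))
  for p in [(188,160),(209,190),(226,205)]: print("onside",onplane(fs["side"],p,z))
print("pot",onplane(fs["side"],(267,258),.04),"pan",onplane(fs["scene"],(263,257),.09))
print(tri([fs["scene"],fs["side"]],[(199,212),(309,175)]))
E
```

```text
scene [[11, 150, 194], [10, 149, 198], [10, 145, 120], [13, 144, 151], [170, 8, 100], [18, 148, 110], [16, 25, 134]]
side [[11, 126, 152], [11, 129, 156], [11, 134, 99], [13, 147, 66], [18, 136, 126]]
on [0.4149641  0.06569214 0.03      ]
on [0.40802142 0.15686178 0.03      ]
on [0.42039837 0.3351522  0.03      ]
onside [0.4271933  0.33358508 0.03      ]
onside [0.41452866 0.15279775 0.03      ]
onside [0.42686576 0.05922693 0.03      ]
pot [ 0.41353259 -0.19566719  0.04      ] pan [0.64141939 0.1154401  0.09      ]
(array([ 0.66105226, -0.07958764,  0.15153177]), np.float64(0.0010886668437882926))
```

View pics/scrop.png

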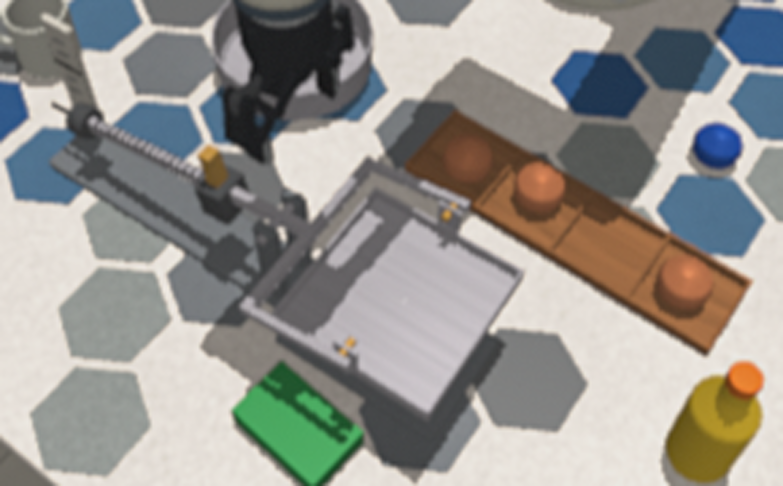

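View pics/dcrop.png

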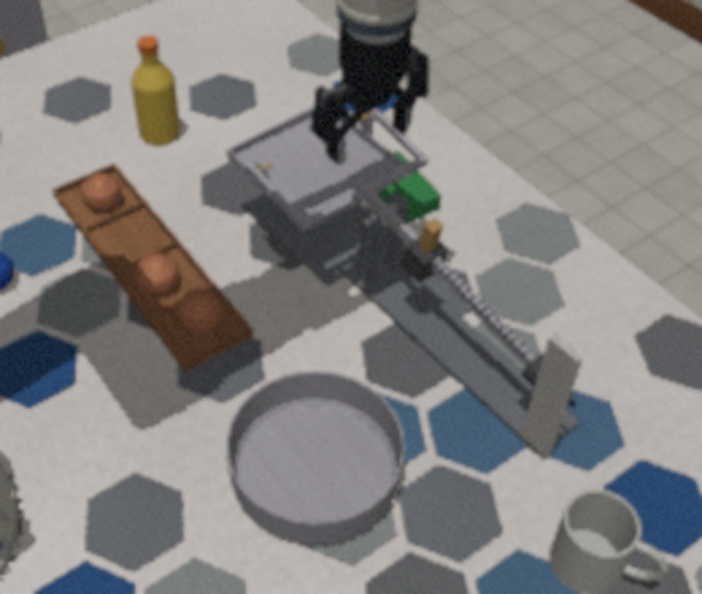

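Side-crop: three onions in compartments 1 (by the soap), 3 and 4; compartment 2 is empty. The beam is level with the poise near zero. All three brown balls with a stem fit the onion description. The only other ball is the blue one outside the tray (side 147,190), which stays where it is. Next I'll compute the geometry.

```bash
python3 - <<'E'
from h import *
fs=[grab("scene"),grab("side")]
S=lambda x,y:(x/2.7+120,y/2.7+150); D=lambda x,y:(x/2.7+150,y/2.7+90)
for n,a,b in [("onA",(468,157),(201,311)),("onB",(539,190),(158,273)),("onC",(685,284),(102,191)),
 ("P1",(372,160),(300,212)),("P2",(520,270),(230,152)),("P4",(243,305),(425,160)),("knobtop",(210,150),(432,224)),
 ("peg1",(450,212),(264,168)),("peg2",(347,345),(364,116))]:
    x,e=tri(fs,[S(*a),D(*b)]); print(n,x.round(4),round(e,4))
for n,p,z in [("P1",(372,160),.096),("P2",(520,270),.096),("P3",(430,415),.096),("P4",(243,305),.096),("pointer",(62,108),.125),("trayNW",(453,110),.02),("trayNE",(750,283),.02),("traySE",(708,353),.02)]:
    print(n,onplane(fs[0],S(*p),z).round(4))
# pot rim ellipse side
for p in [(230,450),(404,450),(318,373),(318,545)]: print("potrim",onplane(fs[1],D(*p),.06).round(4))
E
```

```text
onA [0.4227 0.069  0.0236] 0.003
onB [0.4124 0.1574 0.0222] 0.0017
onC [0.4261 0.3395 0.0233] 0.0021
P1 [0.5583 0.038  0.1452] 0.0001
P2 [0.5645 0.2123 0.1158] 0.0027
P4 [0.7516 0.0334 0.1333] 0.0013
knobtop [ 0.6562 -0.0864  0.1691] 0.0019
peg1 [0.5659 0.1321 0.1449] 0.0027
peg2 [0.7323 0.1373 0.1464] 0.001
P1 [0.5297 0.0168 0.096 ]
P2 [0.5512 0.2097 0.096 ]
P3 [0.7229 0.2217 0.096 ]
P4 [0.7377 0.0183 0.096 ]
pointer [ 0.6842 -0.2735  0.125 ]
trayNW [0.3708 0.018  0.02  ]
trayNE [0.3811 0.3946 0.02  ]
traySE [0.4795 0.3933 0.02  ]
potrim [ 0.3325 -0.148   0.06  ]
potrim [ 0.4866 -0.2575  0.06  ]
potrim [ 0.4716 -0.1196  0.06  ]
potrim [ 0.3445 -0.2939  0.06  ]
```

```bash
python3 - <<'E'
from h import *
env.goto([0.56,0.12,0.42],[np.pi,0,0])
f=grab("wrist"); np.save("pics/w.npy",f,allow_pickle=True); print(f["intrinsics"],f["xyz"],f["attitude"])
cv2.imwrite("pics/w1.png",cv2.resize(f["pixels"],(768,576),interpolation=cv2.INTER_CUBIC))
E
```

```text
[[283.99231236   0.         257.59498817]
 [  0.         283.99231236 188.72151972]
 [  0.           0.           1.        ]] [0.55920781 0.19538735 0.56031295] [ 2.83797898e+00  1.67100518e-04 -3.97089469e-03]
```

View pics/w1.png

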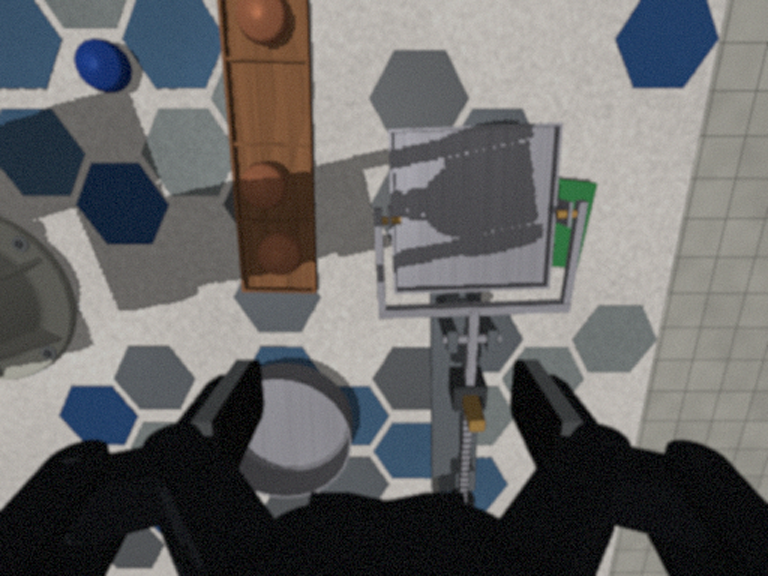

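Wrist view (scale 1.5): pan rim corners (390,131), (560,125), (548,288) and (396,292); pegs (390,220) and (567,214); fork corners (380,316) and (570,308); knob top (473,402). Onions are at (265,15), (263,187) and (278,252), with the blue decoy at (103,65).

```bash
python3 - <<'E'
from h import *
w=np.load("pics/w.npy",allow_pickle=True).item()
fs=[grab("scene"),w,grab("side")]
S=lambda x,y:(x/2.7+120,y/2.7+150); D=lambda x,y:(x/2.7+150,y/2.7+90); W=lambda x,y:((x+.5)/1.5-.5,(y+.5)/1.5-.5)
for n,a,b,c in [("onA",(468,157),(278,252),(201,311)),("onB",(539,190),(263,187),(158,273)),("onC",(685,284),(265,15),(102,191)),
 ("P2",(520,270),(390,131),(230,152)),("P3",(430,415),(560,125),None),("F1",(372,160),(380,316),(300,212)),("F4",(243,305),(570,308),(425,160)),("knobtop",(210,150),(475,402),(432,224)),
 ("peg1",(450,212),(390,220),(264,168)),("peg2",(347,345),(567,214),(364,116))]:
    k=[0,1,2] if c else [0,1]
    x,e=tri([fs[i] for i in k],[g(*p) for g,p in zip((S,W,D),(a,b,c)) if p]); print(n,x.round(4),round(e,4))
for z in (.096,.117):print([onplane(w,W(*p),z).round(4)[:2].tolist() for p in [(390,131),(560,125),(548,288),(396,292)]])
print("on", [onplane(w,W(*p),.028).round(4)[:2].tolist() for p in [(278,252),(263,187),(265,15)]])
cv2.imwrite("pics/beam.png",cv2.resize(np.hstack([fs[0]["pixels"][140:290,100:260],fs[2]["pixels"][140:290,260:420]]),None,fx=2.5,fy=2.5,interpolation=cv2.INTER_CUBIC))
E
```

```text
onA [0.4208 0.0691 0.0239] 0.0046
onB [0.4097 0.1547 0.0241] 0.0052
onC [0.4251 0.3386 0.0236] 0.0024
P2 [0.5633 0.2125 0.1156] 0.0037
P3 [0.7288 0.2216 0.1099] 0.0029
F1 [0.5551 0.0346 0.1471] 0.0056
F4 [0.7524 0.0339 0.1336] 0.0017
knobtop [ 0.6571 -0.0792  0.1607] 0.0133
peg1 [0.564 0.131 0.145] 0.0037
peg2 [0.7322 0.1369 0.1467] 0.0014
[[0.5614, 0.2139], [0.7351, 0.2196], [0.7426, 0.0444], [0.5686, 0.0395]]
[[0.5613, 0.213], [0.7272, 0.2185], [0.7343, 0.0512], [0.5682, 0.0465]]
on [[0.4185, 0.0706], [0.4064, 0.1521], [0.4247, 0.3363]]
```

View pics/beam.png

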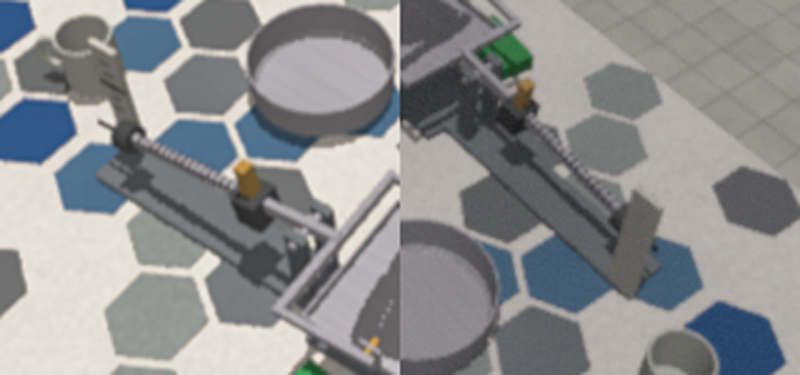

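Pan rim triangulates to about 0.113 m and the pegs to 0.145 m, so the beam rests at its +stop with the poise about 11 mm out. Pan centre ≈ (0.649, 0.133), yaw ≈ 0.038. I'll check whether a colour mask separates the onions from the tray.

```bash
cat >> h.py <<'E'
def down(a): return (R.from_euler('z',a)*R.from_euler('x',np.pi)).as_rotvec()
def onions(f,z,amin=60):
    h=cv2.cvtColor(cv2.GaussianBlur(f["pixels"],(3,3),0),cv2.COLOR_BGR2HSV)
    m=cv2.inRange(h,np.array([6,85,40]),np.array([11,255,255]))
    m=cv2.morphologyEx(m,cv2.MORPH_OPEN,np.ones((3,3)))
    n,l,s,c=cv2.connectedComponentsWithStats(m)
    return [(c[i].round(1),s[i].tolist(),onplane(f,c[i],z).round(4)) for i in range(1,n) if s[i,4]>=amin],m
PAN=np.array([.6487,.1326]);YAW=.038
def pan(x,y,z): return np.r_[PAN+R.from_euler('z',YAW).as_matrix()[:2,:2]@[x,y],z]
E
python3 - <<'E'
from h import *
w=np.load("pics/w.npy",allow_pickle=True).item()
o,m=onions(w,.028)
for f in(w,grab("scene"),grab("side")):
    for q in onions(f,.028)[0]: print(q)
    print()
E
```

```text
(array([174.7,  12.9]), [157, 0, 36, 30, 887], array([0.4213, 0.3319, 0.028 ]))
(array([175.4, 122.9]), [159, 108, 34, 31, 773], array([0.4071, 0.1549, 0.028 ]))
(array([186.3, 168.4]), [172, 154, 31, 29, 678], array([0.4207, 0.0695, 0.028 ]))

(array([292.9, 208.4]), [285, 200, 17, 18, 247], array([0.4247, 0.072 , 0.028 ]))
(array([319.5, 219. ]), [310, 210, 19, 19, 273], array([0.4109, 0.157 , 0.028 ]))
(array([373.3, 254. ]), [364, 244, 20, 21, 323], array([0.4242, 0.3386, 0.028 ]))

(array([187. , 160.4]), [179, 153, 16, 15, 187], array([0.4237, 0.3358, 0.028 ]))
(array([207.8, 191.3]), [200, 183, 16, 18, 212], array([0.4087, 0.1515, 0.028 ]))
(array([223.9, 204.5]), [216, 196, 18, 18, 241], array([0.4232, 0.0668, 0.028 ]))
```

The mask isolates each onion cleanly, and all three views agree within 4 mm. Now move the first onion.

```bash
cat >> h.py <<'E'
def locate(guess,z,rmax=.05):
    """mean xy over scene/side of the onion nearest guess"""
    out=[]
    for n in("scene","side"):
        c=[q[2][:2] for q in onions(grab(n),z)[0]]
        c=[q for q in c if np.hypot(*(q-guess[:2]))<rmax]
        if c: out.append(min(c,key=lambda q:np.hypot(*(q-guess[:2]))))
    print("locate",guess,[o.tolist() for o in out]); return np.mean(out,0)
HOV=.24
def pick(xy,ztcp,a,op=.078,hov=HOV):
    env.set_gripper(op,40); env.goto([*xy,hov],down(a)); 
    env.move_straight([*xy,ztcp+.05],.2); env.move_straight([*xy,ztcp],.08)
    env.set_gripper(.03,40); env.move_straight([*xy,hov],.2)
    s=get_state(); print("gap",s["finger_gap"],"t",s["time_s"]); return s["finger_gap"]
def place(p,a,op=.072,hov=HOV):
    env.goto([*p[:2],hov],down(a)); env.move_straight([*p[:2],p[2]+.05],.2); env.move_straight(p,.06)
    print("F",get_state()["ft_force"].round(1)); env.set_gripper(op); env.move_straight([*p[:2],hov],.2)
    print("t",get_state()["time_s"])
E
python3 - <<'E'
from h import *
J=np.pi/2+YAW
print(env.solve_ik([.42,.07,.2],down(J)), env.solve_ik([.42,.07,.2],down(J-np.pi)))
a=J-np.pi
xy=locate(np.array([.423,.0695]),.028)
if pick(xy,.012,a)>.045: place(pan(-.036,-.012,.074),a)
xy=locate(np.array([.4095,.1545]),.028); print(xy)
f=grab("wrist"); cv2.imwrite("pics/w2.png",f["pixels"])
E
```

```text
[ 1.61625835e-01  7.52254546e-02  2.07026561e+00 -4.44089210e-16
  9.96101591e-01 -1.44717049e+00] [ 1.61625835e-01  7.52254546e-02  2.07026561e+00 -4.44089210e-16
  9.96101591e-01  1.69442216e+00]
locate [0.423  0.0695] [[0.4244, 0.0721], [0.422, 0.0676]]
gap 0.054389015836899486 t 6.675
F [-0.6 -0.   0.2]
t 10.5
locate [0.4095 0.1545] [[0.4106, 0.1569], [0.41, 0.1532]]
[0.4103  0.15505]
```

View pics/w2.png

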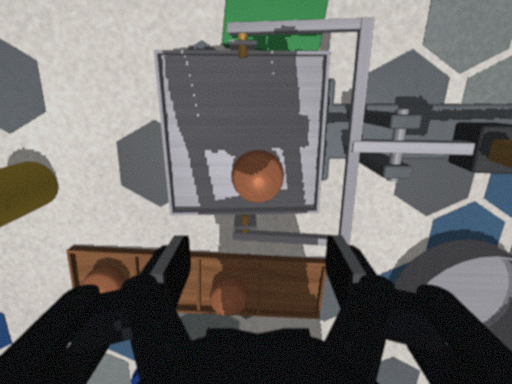

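The onion sits upright on the pan at (257,176), the other two are still in the tray, and everything else is in place. Next the other two.

```bash
python3 - <<'E'
from h import *
J=np.pi/2+YAW; a=J-np.pi
f=grab("wrist"); print(onions(f,.088)[0])
xy=locate(np.array([.4095,.1545]),.028)
if pick(xy,.012,a)>.045: place(pan(.036,-.012,.074),a)
xy=locate(np.array([.424,.337]),.028)
a=YAW
if pick(xy,.012,a)>.045: place(pan(0,.042,.074),a)
env.move_straight([.62,.0,.36],.3)
for n in("scene","side"): print(n,[(q[0].tolist(),q[1][4],q[2].tolist()) for q in onions(grab(n),.088)[0]])
f=grab("scene"); g=grab("wrist")
cv2.imwrite("pics/s3.png",cv2.resize(np.hstack([f["pixels"][140:330,110:400],g["pixels"][::1,:][0:190,110:400]]),None,fx=1.37,fy=1.37))
E
```

```text
[(array([257.4, 176.1]), [233, 151, 50, 52, 2064], array([0.6098, 0.1188, 0.088 ])), (array([105.1, 278.7]), [83, 265, 42, 29, 844], array([0.4759, 0.2964, 0.088 ])), (array([228.4, 296.3]), [210, 277, 38, 39, 1184], array([0.4562, 0.1486, 0.088 ]))]
locate [0.4095 0.1545] [[0.411, 0.1572], [0.4098, 0.1533]]
gap 0.05426507638838776 t 15.3333
F [-0.7 -0.  -1.1]
t 19.425
locate [0.424 0.337] [[0.4244, 0.3387], [0.4229, 0.3345]]
gap 0.0539220767567449 t 24.5
F [-0.1 -0.  -0.6]
t 28.5833
scene [([265.4, 241.4], 321, [0.5986, 0.0925, 0.088]), ([255.0, 271.2], 366, [0.6855, 0.1222, 0.088]), ([280.5, 272.0], 351, [0.6491, 0.1755, 0.088])]
side [([259.9, 148.7], 146, [0.6492, 0.1735, 0.088]), ([276.6, 152.9], 152, [0.685, 0.1195, 0.088]), ([261.9, 166.2], 116, [0.6009, 0.0937, 0.088])]
```

View pics/s3.png

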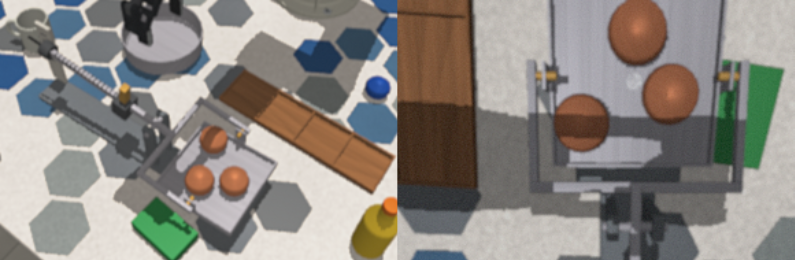

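All three onions are on the pan. The first one was nudged to about (-50,-38) mm but is still well inside. Now the poise.

```bash
cat >> h.py <<'E'
def beamp(r,z): return pan(0,-.14-r,z)
def knob():
    fs=[grab("scene"),grab("side")];ps=[]
    for f in fs:
        h=cv2.cvtColor(f["pixels"],cv2.COLOR_BGR2HSV); m=cv2.inRange(h,np.array([14,90,70]),np.array([24,255,255]))
        n,l,s,c=cv2.connectedComponentsWithStats(m); best=None
        for i in range(1,n):
            if s[i,4]<15: continue
            q=onplane(f,c[i],.165); q=q-beamp(0,.165); ca,sa=np.cos(YAW),np.sin(YAW)
            x,y=ca*q[0]+sa*q[1],-sa*q[0]+ca*q[1]
            if abs(x)<.04 and -.3<y<-.03 and (best is None or s[i,4]>best[0]): best=(s[i,4],c[i])
        if best is None: return None
        ps.append(best[1])
    x,e=tri(fs,ps); return x,e,[p.round(1).tolist() for p in ps],-(R.from_euler('z',-YAW).apply(x-beamp(0,.165)))[1]
E
python3 - <<'E'
from h import *
k=knob(); print(k); r=k[3]
J=np.pi/2+YAW-np.pi
env.set_gripper(.036); print(get_state()["finger_gap"])
env.goto(beamp(r,.26),down(J)); env.move_straight(beamp(r,.168),.1); print(get_state()["ft_force"].round(1))
env.move_straight(beamp(.155,.168),.08); print(get_state()["ft_force"].round(1))
env.move_straight(beamp(.146,.168),.08); env.move_straight(beamp(.146,.26),.15)
env.move_straight(pan(-.2,-.15,.30),.3)
print(knob())
a=[grab("scene")["pixels"][130:270,110:300],grab("side")["pixels"][130:270,240:430]]
cv2.imwrite("pics/p1.png",cv2.resize(np.hstack(a),None,fx=2.1,fy=2.1,interpolation=cv2.INTER_CUBIC))
print(get_state()["time_s"])
E
```

```text
(array([ 0.65797567, -0.07326964,  0.17141516]), np.float64(0.0004615092359753467), [[200.4, 207.9], [307.3, 169.8]], np.float64(0.0660734058303629))
0.035620824572915974
[-0.4  1.1  0.6]
[-0.5 -0.7  0.3]
(array([ 0.66047057, -0.15329352,  0.1676238 ]), np.float64(0.0009035308231846892), [[177.6, 195.1], [325.0, 185.3]], np.float64(0.14613430395087854))
36.0
```

View pics/p1.png

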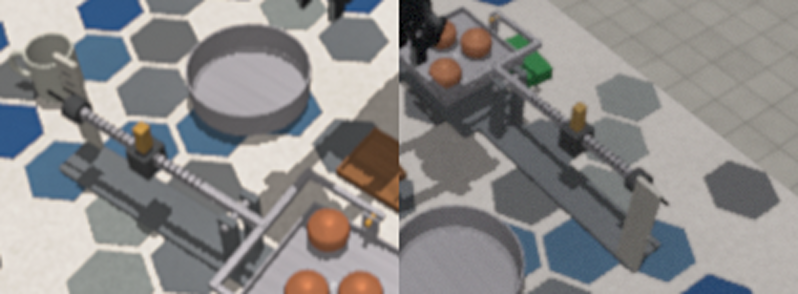

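The knob moved to r≈146 mm and the pointer looks close to the mark. I'll triangulate the pointer tip: scene (136.2,174.3), side (366.2,226.2).

```bash
python3 - <<'E'
from h import *
fs=[grab("scene"),grab("side")]
print(tri(fs,[(136.2,174.3),(366.2,226.2)]))
for th in(-.15,-.05,0,.05): 
    X=beamp(.327*np.cos(th),.125-.327*np.sin(th)); print(th,X.round(3),[proj(f,X).round(1).tolist() for f in fs])
print(knob())
a=[fs[0]["pixels"][155:215,105:175],fs[1]["pixels"][195:255,325:395]]
cv2.imwrite("pics/p2.png",cv2.resize(np.hstack(a),None,fx=5.6,fy=5.6,interpolation=cv2.INTER_CUBIC))
E
```

```text
(array([ 0.66469264, -0.32303314,  0.14122297]), np.float64(0.004336987740605288))
-0.15 [ 0.666 -0.33   0.174] [[129.4, 165.8], [369.3, 220.6]]
-0.05 [ 0.666 -0.334  0.141] [[131.6, 173.0], [367.8, 228.4]]
0 [ 0.666 -0.334  0.125] [[133.0, 176.6], [366.7, 231.9]]
0.05 [ 0.666 -0.334  0.109] [[134.5, 180.3], [365.5, 235.1]]
(array([ 0.66054476, -0.15348271,  0.16753461]), np.float64(0.0010753715104059242), [[177.6, 195.1], [325.1, 185.4]], np.float64(0.14632617958530658))
```

View pics/p2.png

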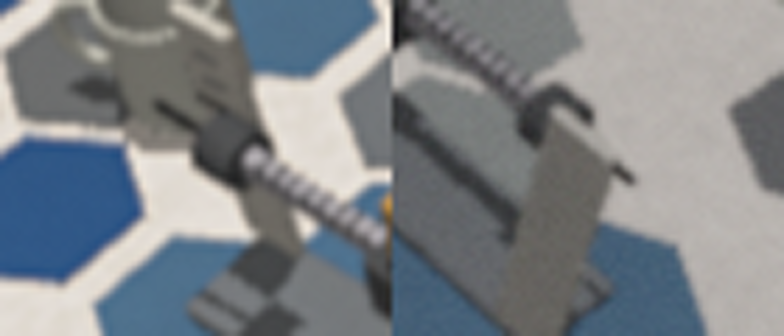

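Pointer tip: scene (133.2,173.4) and side (367.9,227.5), so θ≈-0.05. Push the poise out another ~4.3 mm.

```bash
python3 - <<'E'
from h import *
J=np.pi/2+YAW-np.pi
env.goto(beamp(.148,.26),down(J)); env.move_straight(beamp(.148,.168),.1)
env.move_straight(beamp(.1593,.168),.03); env.move_straight(beamp(.150,.168),.05); env.move_straight(beamp(.150,.26),.1)
env.move_straight(pan(-.2,-.15,.30),.3); env.dwell(2)
print(knob(),get_state()["time_s"])
fs=[grab("scene"),grab("side")]
a=[fs[0]["pixels"][155:215,105:175],fs[1]["pixels"][195:255,325:395]]
cv2.imwrite("pics/p3.png",cv2.resize(np.hstack(a),None,fx=5.6,fy=5.6,interpolation=cv2.INTER_CUBIC))
for n in fs: print([(q[0].tolist(),q[1][4],q[2].tolist()) for q in onions(n,.109)[0]])
E
```

```text
(array([ 0.66098039, -0.15814662,  0.16153312]), np.float64(0.0009637826041073943), [[176.5, 195.8], [325.9, 187.6]], np.float64(0.15100326421201762)) 43.2417
[([266.0, 237.8], 340, [0.5993, 0.0946, 0.109]), ([255.7, 268.2], 367, [0.6863, 0.1252, 0.109]), ([281.3, 268.9], 361, [0.6502, 0.1775, 0.109])]
[([262.3, 145.6], 77, [0.652, 0.1625, 0.109]), ([276.5, 148.9], 155, [0.6831, 0.1185, 0.109]), ([261.9, 163.1], 151, [0.5974, 0.0885, 0.109])]
```

View pics/p3.png

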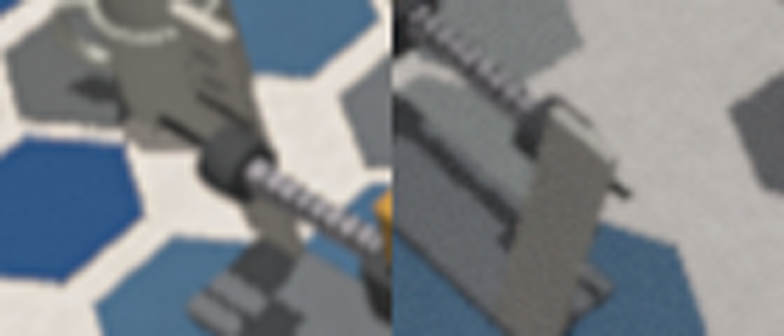

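```bash
python3 - <<'E'
from h import *
f=grab("scene");g=grab("side")
for dx in(-.03,-.02,-.01):
  print(dx,[proj(f,pan(dx,-.14-r,.125)).round(1).tolist() for r in(.30,.31,.32,.33,.34)])
# plate top edge in side view (crop px 560,108 and 612,160)
T=[(( 560-392)/5.6+325,108/5.6+195),((612-392)/5.6+325,160/5.6+195)]
for z in(.16,.18,.2): print(z,[onplane(g,t,z).round(3).tolist() for t in T],[proj(f,onplane(g,t,z)).round(1).tolist() for t in T])
cv2.imwrite("pics/p4.png",cv2.resize(f["pixels"][150:200,115:175],None,fx=12,fy=12,interpolation=cv2.INTER_CUBIC))
print(knob())
E
```

```text
-0.03 [[147.0, 174.1], [144.5, 172.6], [142.0, 171.2], [139.6, 169.8], [137.2, 168.4]]
-0.02 [[144.6, 176.2], [142.1, 174.8], [139.6, 173.3], [137.2, 171.9], [134.7, 170.5]]
-0.01 [[142.1, 178.4], [139.6, 176.9], [137.2, 175.5], [134.7, 174.0], [132.3, 172.6]]
0.16 [[0.66, -0.285, 0.16], [0.657, -0.324, 0.16]] [[143.6, 175.0], [134.7, 168.3]]
0.18 [[0.646, -0.294, 0.18], [0.643, -0.332, 0.18]] [[143.4, 165.6], [134.7, 159.2]]
0.2 [[0.631, -0.303, 0.2], [0.629, -0.341, 0.2]] [[143.2, 156.2], [134.6, 150.0]]
(array([ 0.66085196, -0.15805775,  0.16150662]), np.float64(0.0009905322323398508), [[176.6, 195.8], [325.9, 187.6]], np.float64(0.15090958177282732))
```

View pics/p4.png

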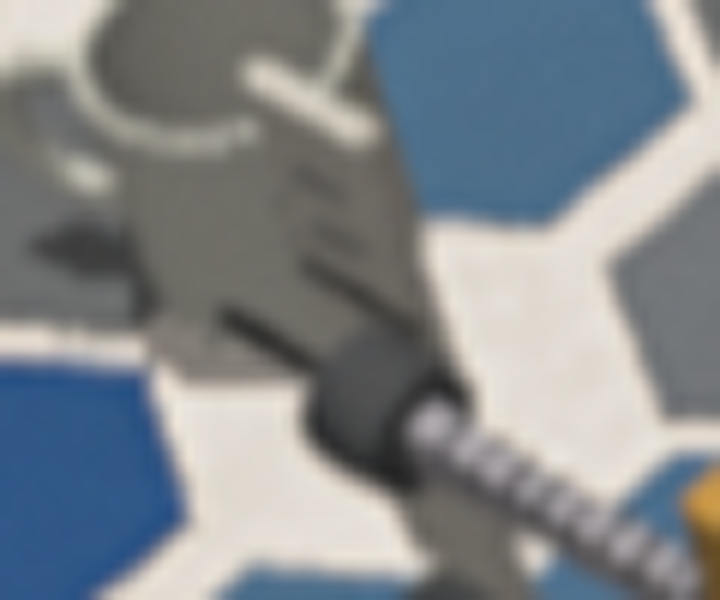

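The long centre mark runs (140.3,171.8)–(148.3,177.0), which matches its prediction for the pivot height. The pointer tip at (133.3,176.0) is within 1 px of the level prediction: θ≈-0.01 (scene), about -0.03 (side), about 0 (knob height). It's balanced, so I'll hold for reading and then return the poise.

```bash
python3 - <<'E'
from h import *
J=np.pi/2+YAW-np.pi
env.dwell(4); print(knob())
env.goto(beamp(.150,.26),down(J)); env.move_straight(beamp(.150,.168),.1)
env.move_straight(beamp(.055,.168),.06)
f0=get_state()["ft_force"]; print("f",f0.round(1))
r=.055
while r>.036:
    r-=.0015; env.move_straight(beamp(r,.168),.02); F=get_state()["ft_force"]
    if np.hypot(*F[:2])>9: break
print(r,F.round(1),get_state()["tcp_pos"])
env.move_straight(beamp(r+.009,.168),.05); env.move_straight(beamp(r+.009,.26),.15)
env.move_straight(pan(-.2,-.15,.30),.3)
print(knob(),get_state()["time_s"])
for n in("scene","side"): print([(q[0].tolist(),q[1][4],q[2].tolist()) for q in onions(grab(n),.088)[0]])
E
```

```text
(array([ 0.66060915, -0.15828789,  0.16128661]), np.float64(0.0008372036312454474), [[176.6, 195.7], [325.8, 187.7]], np.float64(0.15113033220867964))
f [ 0.7 -0.  -0.2]
0.038499999999999986 [  0.5 -13.5  -1.8] [ 0.65560037 -0.04815245  0.16796335]
(array([ 0.65692003, -0.05791431,  0.1686472 ]), np.float64(0.0006248925762628119), [[205.4, 211.1], [303.9, 167.8]], np.float64(0.050689057967195084)) 56.2083
[([265.4, 241.4], 324, [0.5984, 0.0925, 0.088]), ([255.1, 271.4], 356, [0.6857, 0.1228, 0.088]), ([280.5, 272.0], 351, [0.6491, 0.1755, 0.088])]
[([261.2, 149.6], 106, [0.65, 0.1665, 0.088]), ([276.6, 152.9], 152, [0.685, 0.1195, 0.088]), ([262.0, 166.1], 120, [0.6017, 0.0938, 0.088])]
```

The force rose to 13 N at the zero stop and the knob is back at r≈51 mm, as expected with the beam tilted. Now move the onions to the pot.

```bash
cat >> h.py <<'E'
def loc3(guess,rmax=.045):
    fs=[grab("scene"),grab("side")];ps=[]
    for f in fs:
        c=[q for q in onions(f,guess[2])[0] if np.hypot(*(q[2][:2]-guess[:2]))<rmax]
        if not c: print("missing"); return None
        ps.append(min(c,key=lambda q:np.hypot(*(q[2][:2]-guess[:2])))[0])
    x,e=tri(fs,ps); print("loc3",x.round(4),round(e,4)); return x
E
python3 - <<'E'
from h import *
f=grab("scene");g=grab("side")
for s in[(198.8,170),(257.6,170)]: print(onplane(f,s,.06).round(4))
# pot rim ellipse from side view: grey pot region
print(onplane(g,(267,252),.06).round(4))
POT=np.array([.410,-.203])
X=loc3([.600,.0932,.088]); loc3([.6853,.121,.088]); loc3([.649,.1755,.088])
J=YAW-np.pi/2
gap=pick(X[:2],.077,J,op=.072)
if gap>.045:
    phi=np.pi; place(np.r_[POT+.042*np.array([np.cos(phi),np.sin(phi)]),.018],-np.pi/2,op=.07)
env.goto([.45,.0,.34],down(0))
for n in("scene","side"): print([(q[0].tolist(),q[1][4],q[2].tolist()) for q in onions(grab(n),.088)[0]])
w=grab("wrist"); s=grab("side")["pixels"]
cv2.imwrite("pics/q1.png",cv2.resize(np.hstack([w["pixels"],s]),None,fx=.78,fy=.78))
E
```

```text
[ 0.4951 -0.2413  0.06  ]
[ 0.385  -0.0903  0.06  ]
[ 0.4181 -0.189   0.06  ]
loc3 [0.5998 0.093  0.09  ] 0.0003
loc3 [0.6856 0.1217 0.0862] 0.001
loc3 [0.6502 0.1726 0.0845] 0.0033
gap 0.05402056270365357 t 60.7167
F [-2.5  4.7 12.7]
t 65.675
[([235.0, 158.5], 193, [0.4081, -0.1619, 0.088]), ([254.5, 270.7], 354, [0.685, 0.1203, 0.088]), ([279.6, 272.2], 345, [0.6509, 0.1741, 0.088])]
[([260.1, 149.9], 141, [0.6457, 0.1675, 0.088]), ([276.8, 152.9], 154, [0.6856, 0.1188, 0.088]), ([255.4, 270.1], 245, [0.3462, -0.2327, 0.088])]
```

View pics/q1.png

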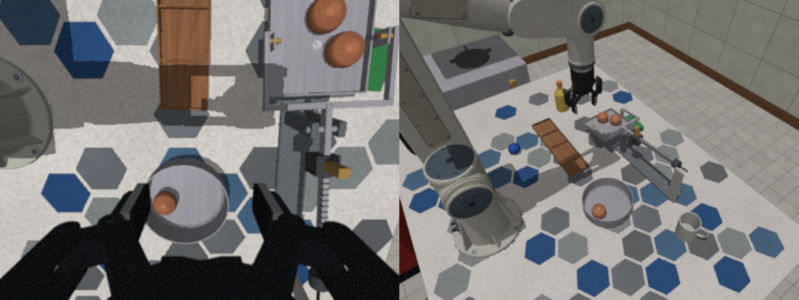

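The onion is in the pot at wrist (163,203), close to the -x wall. The pot's rim centre at wrist (189,198) lies farther +x/+y than I assumed, so I'll refine it.

```bash
python3 - <<'E'
from h import *
w=grab("wrist"); k=.78
for p in[(149,195),(229,195),(189,155),(185,243),(163,203)]: print(onplane(w,(p[0]/k,p[1]/k),.06 if p[0]!=163 else .028).round(4))
s=grab("side")
h=cv2.cvtColor(s["pixels"],cv2.COLOR_BGR2HSV)
# pot rim from dcrop: left 229, right 405 , top 372; scale 2.7
for p in[(229,445),(405,445),(315,372)]: print("side",onplane(s,(p[0]/2.7+150,p[1]/2.7+90),.06).round(4))
print(loc3([.37,-.19,.028],.08))
E
```

```text
[ 0.3365 -0.1635  0.06  ]
[ 0.5075 -0.1638  0.06  ]
[ 0.4238 -0.0731  0.06  ]
[ 0.4105 -0.2879  0.06  ]
[ 0.3591 -0.2026  0.028 ]
side [ 0.3351 -0.142   0.06  ]
side [ 0.4915 -0.2532  0.06  ]
side [ 0.4696 -0.1164  0.06  ]
loc3 [ 0.3651 -0.2016  0.0262] 0.0016
[ 0.3650922  -0.20159953  0.02619864]
```

```bash
python3 - <<'E'
from h import *
POT=np.array([.418,-.191]); print(get_state()["ft_force"].round(1))
def T(deg,z): p=np.deg2rad(deg); return np.r_[POT+.042*np.array([np.cos(p),np.sin(p)]),z]
X=loc3([.650,.1725,.088])
if pick(X[:2],.074,YAW,op=.074)>.045: place(T(71,.024),np.deg2rad(-19),op=.068)
env.goto([.45,.0,.34],down(0))
X=loc3([.6853,.121,.088])
if X is not None and pick(X[:2],max(.071,X[2]-.0115),YAW-np.pi/2,op=.074)>.045: place(T(311,.024),np.deg2rad(41-90*0),op=.068)
env.goto([.45,.02,.36],down(0)); env.dwell(1)
print(knob(),get_state()["ft_force"].round(1))
for n in("scene","side"): print([(q[0].tolist(),q[1][4],q[2].tolist()) for q in onions(grab(n),.028)[0]])
w=grab("wrist"); s=grab("side")["pixels"]
cv2.imwrite("pics/q2.png",cv2.resize(np.hstack([w["pixels"],s]),None,fx=.78,fy=.78))
E
```

```text
[ 0.5 -0.6  0. ]
loc3 [0.6491 0.1725 0.0829] 0.0005
gap 0.054297829220302254 t 71.2917
F [ 0.7  0.1 -1.2]
t 76.2333
loc3 [0.6857 0.1222 0.0858] 0.0009
gap 0.05426314972987905 t 81.625
F [ 0.5  0.2 -0. ]
t 87.5667
(array([ 0.65742781, -0.06307091,  0.15976544]), np.float64(0.0006034475136482303), [[204.1, 212.3], [304.9, 170.7]], np.float64(0.055861230858435876)) [0.6 0.3 0.1]
[([235.0, 158.5], 193, [0.3653, -0.1995, 0.028]), ([213.7, 170.6], 198, [0.4491, -0.2221, 0.028]), ([233.4, 176.2], 180, [0.4301, -0.1547, 0.028])]
[([264.2, 248.1], 223, [0.432, -0.156, 0.028]), ([282.2, 261.7], 240, [0.4475, -0.2264, 0.028]), ([255.4, 270.1], 245, [0.3657, -0.2032, 0.028])]
```

View pics/q2.png

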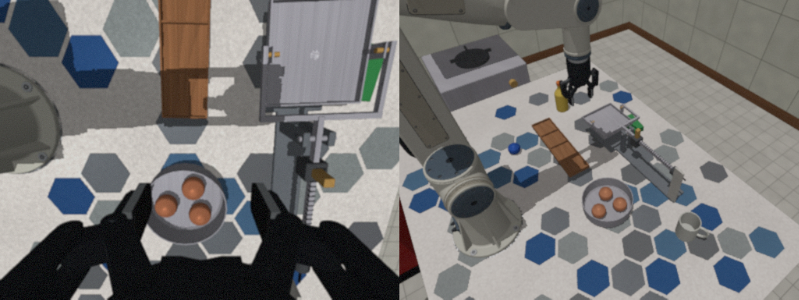

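All three onions stand in the pot (wrist (193,187), (166,207), (200,214)) and the tray and pan are empty. As a check on the poise zero, the empty pan should balance at 0, so I'll look at the pointer.

```bash
python3 - <<'E'
from h import *
fs=[grab("scene"),grab("side")]
a=[fs[0]["pixels"][155:215,105:175],fs[1]["pixels"][195:255,325:395]]
cv2.imwrite("pics/p5.png",cv2.resize(np.hstack(a),None,fx=5.6,fy=5.6,interpolation=cv2.INTER_CUBIC))
E
```

```text
(no output)
```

View pics/p5.png

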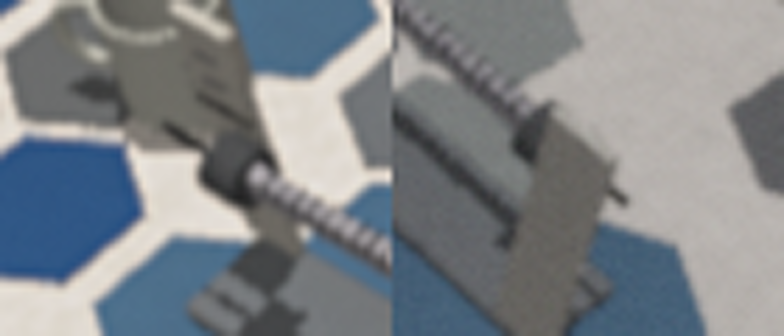

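The pointer rests about 1 px below its weighing position, so the empty beam is level and the poise is at zero. Handing in.

```bash
python3 -c "
from h import *
print(get_state()['time_s'],hand_in())"
```

```text
the job is handed in; nothing more can be done
90.0917 None
```

I weighed the tray's three onions together, put them all in the pot, slid the poise back to its zero stop and handed the job in at 90 s.

**Weighing:** The poise balanced about 90 mm out. The pointer stayed on the centre mark for more than 6 s with the arm clear. My tilt estimates at that point were about -0.01 rad (scene camera), -0.03 rad (side camera) and 0 rad (knob height). They differ slightly, but all are within the 0.05 rad limit.

**Last checks:**
- **Onions:** all three stand in the pot, at most about 55 mm from my estimate of its axis.
- **Poise:** it was pushed against the zero stop (13.5 N), and the empty beam then came to rest level to about 0.01 rad, so it should be within about 1–2 mm of zero.
- **Other objects:** the robot never reached for the soap bottle, mug, sponge or blue ball. In the last wide pictures they look unmoved; I did not measure them.

**What went off plan:**
- One onion shifted about 30 mm on the pan before the weighing, either sliding or knocked, but stayed well inside.
- My first estimate of the pot's centre was about 14 mm off. That onion went in near the wall with a 13 N touch, and I corrected the centre for the other two.

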